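# Hold a bevelled blank against the engraver's fence

## Task

Pick the bevelled aluminium bar out of the stock on the table, lay it flat on the engraving bed and let go of it. Then, with the fingertips, press it down onto the bed and into the fence together with one firm diagonal push (a dozen newtons or more, but without ramming it), its long side flat along the fence and its end touching the stop block, bevels upward. Finish while still holding it there with that push, and leave everything else where it is.

Things in the scene. Friction and masses are not known exactly. Their poses are not given: they have to be found in the camera images.
- blank: Loose bare aluminium bar, 120 mm long (its x), 44 wide (y), 26 high (z), about 0.3 kg, with a 45-degree bevel, 9 mm by 9 mm, along both long upper edges (its long sides are upright for the lower 17 mm, its flat top is 26 mm wide); square ends. The longest of the three aluminium pieces on the table to the robot's right, the only bevelled one. Origin: centre of its underside.
- bed: Engraving-machine bed: fixed dark steel plate with three black slot lines, 220 (x) by 320 (y) by 30 mm high, on the table in front of the robot. Smooth: things slide on it easily (friction about 0.25). Origin: centre of its underside; the top is 30 mm above. Its +x side (with the fence) is away from the robot.
- fence: Fixed steel fence along the far side of the bed, 300 mm long, 16 thick, 18 high above the bed. Origin: on its working face (towards the robot), middle of its length, at the level of the bed's top. x points into the fence (away from the robot), y along the fence towards the stop's end, z up.
- stop: Fixed steel block on the bed against the fence, near its left end (place varies): 28 mm along the fence, reaching 75 mm out from the fence's face to the robot, 18 high, with a black knob on top (20 mm across, up to 36 mm above the bed). Origin: inner corner where its working face (looking to -y) meets the fence's face, at the bed's top. Axes as the fence's.
- short_bar: Bystander: square-edged aluminium bar 75 x 44 x 26 mm (x, y, z), loose; origin: centre of its underside.
- disc: Bystander: aluminium disc 68 mm across, 20 mm high, loose; origin: centre of its underside.
- knob_nut: Bystander: loose grey plastic knob, 36 mm across and 26 mm high, standing on the bed near its corner to the front right as the robot sees it; origin: centre of its underside.
- screwdriver: Bystander: screwdriver lying beyond the bed.
- brush: Bystander: brush lying beyond the bed.
- oil: Bystander: white bottle 52 mm across, 120 mm high, on the left; origin: centre of its underside.
- cup: Bystander: white cup 72 mm across, 90 mm high, on the left; origin: centre of its underside.

How it is judged:
By the outcome, as a careful person would: the job done as asked, in the order asked, and still so for the second after the job is handed in, while the arm keeps its last pose, push and grip.
It also fails if it takes over 48 s, if anything falls off the work surface, if the arm or the gripper's body presses on something with over 40 N, if the wrist force passes 120 N, or if a joint passes its speed limit or range.

## Robot

A 6-joint arm with a two-finger parallel gripper is mounted at the origin on the work surface. World frame = base frame: x ahead of the robot, y to its left, z up, the work surface at z = 0. Lengths are in m, angles in degrees, forces in N, time in s.
With the tool pointing down it reaches from about 0.275 to 0.75 m from the base axis. Payload 10.2 kg.
Tool frame: the origin (TCP) lies between the finger pads; the fingertips stand 25 mm ahead of it and the grasp point (between the pads) lies 6 mm ahead of it (manip.nose_length is the distance from the TCP to the fingertips, in m); z points along the fingers, y is the line along which they close (so a half turn about z gives the same grasp; the last joint's range is limited). The gripper opens to 85 mm and grips with 20 to 120 N. Pads are 22 mm wide; open, the fingers measure 114 mm over their backs; the gripper's body (76 mm by 85 mm) begins 54 mm behind the grasp point. The pads swing forward as they close: fully open they stand 13 mm farther back than shut.
Start: joints at [-80.237, 17.928, 85.812, -0, 76.261, -12.8], TCP at [0.201, -0.485, 0.256] pointing down, gripper open.
Joint ranges: [-168.41, 168.41], [-55.51, 124.54], [10.69, 146.95], [-70.63, 250.63], [1, 178], [-165.06, 165.06]. Speed limits (degrees/s): [136.94, 136.94, 172.46, 180, 180, 180].

## Interface

Orientations are given as [roll, pitch, yaw] about the fixed x, y, z axes, in that order (R = Rz(yaw) Ry(pitch) Rx(roll)).
In Python, from rig import manip gives the robot as it stands.
- The arm moves only by the shell command python3 -m crank 'ROWS'. ROWS is JSON, a list of rows, each an object of numbers: "tx", "ty", "tz": the shift along the tool's x, y, z in units of 60 mm (1.0 is 60 mm); "wx", "wy", "wz": the turn, a rotation vector about the tool's x, y, z in units of 5 degrees (1.0 is 5 degrees); "gripper": the finger opening in mm, from 0 to 85.4. A call has exactly 8 rows; each row shifts and turns the commanded pose from where the row before left it, along the tool's axes as they then stand; what a row does not reach is not made up. A row lasts 1/8 s, in which the tool goes at most 62.5 mm and 10.7 degrees, less where a joint would pass 70% of its speed; a pose out of reach is approached as far as the arm can. A call is refused whole if a number of a shift passes 1 or a number of a turn 1, either way. A call with a gripper value outside its range is refused whole. The fingers move at their own pace and stop on an object; the grip force is fixed at half the most. Time passes only in rows, so rows that do not move let the fingers close, or fill a call up. It gives the time, the measured TCP pose, the force, the opening and the grip force at its end, in the units of the state.
- manip.get_obs(): the state, without advancing time (a new reading comes with each control period).
- manip.get_image(name): name is "scene" or "top" or "wrist"; returns a dict with "image" (420x560x3 uint8, red, green, blue), "range_z" (420x560 float32, m along the optical axis (not along the pixel's ray), 0 where there is no reading), "mtx" (3x3 intrinsics, pixels), "dist" ([k1, k2, p1, p2, k3] as OpenCV has them; the pictures are not rectified), "R" (3x3) and "t" (3): a world point X has camera coordinates R X + t. Camera axes: x right, y down, z forward; pixel columns grow to the right and rows downward; lengths in m; the calibration is good to about 2 mm. A picture is of the moment at which its call begins.
- manip.sign_off(): hands the job in; it is judged then, once.
The state is a dict: "time_s": time; "joint_pos": joint angles; "joint_vel": joint speeds; "joint_torque": joint torques, N m; "position": TCP position; "ee_rot": TCP orientation; "ft_force": force on the tool from outside, world axes, zero at the start; "ft_torque": the same for the moment, N m; "opening": finger opening in m; "grasp_force": force on a finger pad.
Only numpy, scipy, OpenCV 4.12 (cv2) and the standard library are available. Lean on these libraries where they do the work, as an engineer would, in place of code of your own. Each camera call takes 0.05 s, during which the arm holds its last target. There are 200 camera calls.

## Working session

There is one attempt and no reset: what is moved stays moved. The work goes in short steps, Python scripts to look and compute and a shell command to move; the robot and the scene stay as the last step left them, time stands still between calls to the robot, and variables do not carry over. Pictures are saved under pics/ and viewed, at most 11 in all, crops included, and the job is handed in when it is done.

```bash
ls; mkdir -p pics; python3 - <<'E'
from rig import manip
import cv2,numpy as np
o=manip.get_obs();print({k:np.round(v,3) for k,v in o.items()})
for n in("top","scene"):
    d=manip.get_image(n);cv2.imwrite(f"pics/{n}0.png",d["image"][:,:,::-1]);np.savez(f"{n}0.npz",**d);print(n,d["mtx"],d["dist"],d["R"],d["t"])
E
```

```text
pics
{'time_s': np.float64(0.0), 'joint_pos': array([-80.238,  17.96 ,  85.855,   0.   ,  76.261, -12.8  ]), 'joint_vel': array([ 0.032,  0.002, -0.092, -0.056, -0.121,  0.003]), 'joint_torque': array([-1.0000e-03, -4.1227e+01, -2.5975e+01, -0.0000e+00,  4.0000e-03,
        0.0000e+00]), 'position': array([ 0.201, -0.485,  0.256]), 'ee_rot': array([-1.79926e+02, -1.70000e-02,  2.25620e+01]), 'ft_force': array([-1.037,  0.006, -0.758]), 'ft_torque': array([-0.035, -0.026,  0.006]), 'grasp_force': np.float64(0.0), 'opening': np.float64(0.086)}
top [[386.32806898   0.         269.44902746]
 [  0.         386.32806898 208.84777308]
 [  0.           0.           1.        ]] [-0.03979119  0.          0.          0.          0.        ] [[-0.02134322 -0.99955248  0.02095974]
 [-0.99808005  0.02008318 -0.05859086]
 [ 0.05814371 -0.02217001 -0.99806202]] [0.0548881  0.59761236 1.00168755]
scene [[400.55196363   0.         281.40457613]
 [  0.         400.55196363 212.22698864]
 [  0.           0.           1.        ]] [-0.11210495  0.          0.          0.          0.        ] [[ 0.20461856  0.97867016  0.01832944]
 [ 0.73529435 -0.14131951 -0.66285067]
 [-0.64612186  0.14910908 -0.74852724]] [-0.19308337 -0.37220013  1.74669929]
```

View pics/top0.png

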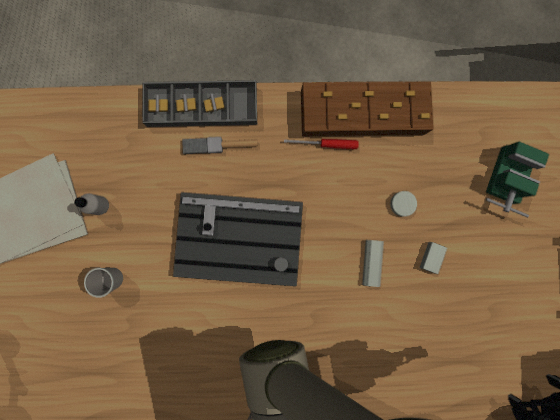

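View pics/scene0.png

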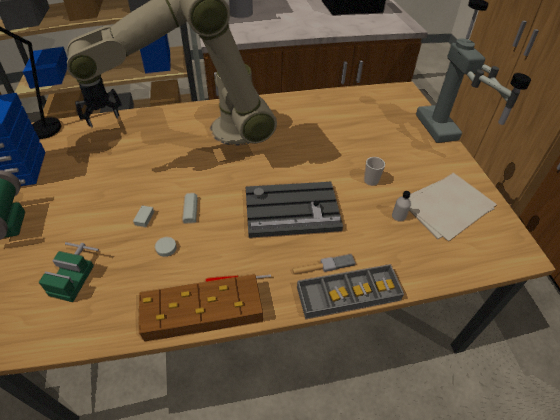

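Top view: the long bar is at about (373,263), the short bar at (434,258) and the disc at (404,204). On the bed are the fence (y≈205), the stop with its knob (208,218) and the knob_nut (281,265). Next I'll measure and zoom in.

```bash
cat > h.py <<'E'
import numpy as np,cv2
def ray(d,px,z):
    """pixels (N,2) -> world points on plane z"""
    u=cv2.undistortPoints(np.float64(px).reshape(-1,1,2),d["mtx"],d["dist"]).reshape(-1,2)
    v=np.c_[u,np.ones(len(u))]@d["R"]; c=-d["R"].T@d["t"]
    return c+v*((z-c[2])/v[:,2])[:,None]
def cloud(d,x0,x1,y0,y1):
    g=np.stack(np.meshgrid(np.arange(x0,x1),np.arange(y0,y1)),-1).reshape(-1,2)
    r=d["range_z"][g[:,1],g[:,0]]
    u=cv2.undistortPoints(np.float64(g).reshape(-1,1,2),d["mtx"],d["dist"]).reshape(-1,2)
    P=(np.c_[u,np.ones(len(u))]*r[:,None]-d["t"])@d["R"]
    return g[r>0],P[r>0]
def proj(d,P):
    return cv2.projectPoints(np.float64(P).reshape(-1,1,3),cv2.Rodrigues(d["R"])[0],d["t"],d["mtx"],d["dist"])[0].reshape(-1,2)
E
python3 - <<'E'
from h import *
d=dict(np.load("top0.npz"))
for n,b in dict(blank=(355,392,230,296),short=(415,455,235,280)).items():
    g,P=cloud(d,*b); m=P[:,2]>.012; 
    print(n,m.sum(),np.percentile(P[m,2],[10,50,90,98]))
    top=P[m]; r=cv2.minAreaRect(np.float32(top[:,:2]*1000)); print(r, cv2.boxPoints(r).round(0).tolist())
    hi=P[:,2]>np.percentile(P[m,2],98)-.004; print('top', cv2.minAreaRect(np.float32(P[hi][:,:2]*1000)))
g,P=cloud(d,170,305,190,290)
for lo,hi in((.02,.037),(.043,.052),(.058,.075)):
    m=(P[:,2]>lo)&(P[:,2]<hi); r=cv2.minAreaRect(np.float32(P[m,:2]*1000));print(lo,m.sum(),np.median(P[m,2]),r,cv2.boxPoints(r).round().tolist())
a=cv2.resize(d["image"][225:300,345:460],None,fx=4.5,fy=4.5,interpolation=cv2.INTER_CUBIC)
b=cv2.resize(d["image"][185:290,165:310],None,fx=4.5,fy=4.5,interpolation=cv2.INTER_CUBIC)
h=np.zeros((a.shape[0],b.shape[1],3),np.uint8);h[:,:a.shape[1]]=a
c=np.vstack([h,b]);f=min(1,600/c.shape[0]);c=cv2.resize(c,None,fx=f,fy=f);print(c.shape);cv2.imwrite("pics/z1.png",c[:,:,::-1])
E
```

```text
blank 762 [0.01911995 0.02542663 0.02841596 0.02993695]
((450.87078857421875, -229.0143280029297), (45.5748405456543, 120.51957702636719), 83.94466400146484) [[389.0, -245.0], [508.0, -258.0], [513.0, -213.0], [393.0, -200.0]]
top ((450.86004638671875, -227.89129638671875), (33.71739959716797, 120.27146911621094), 83.6201400756836)
short 510 [0.02248444 0.02612141 0.02881541 0.0301131 ]
((460.76690673828125, -389.836669921875), (44.02838897705078, 75.06687927246094), 67.86711120605469) [[418.0, -396.0], [487.0, -424.0], [504.0, -384.0], [434.0, -355.0]]
top ((460.9722900390625, -389.9925537109375), (41.99308776855469, 74.50935363769531), 66.90111541748047)
0.02 9242 0.03089383681865414 ((522.7807006835938, 126.52339935302734), (321.389892578125, 221.08509826660156), 84.1341781616211) [[396.0, -22.0], [616.0, -45.0], [649.0, 275.0], [429.0, 298.0]]
0.043 991 0.04876273502555314 ((546.43408203125, 123.8630599975586), (300.196533203125, 145.48825073242188), 84.1469497680664) [[459.0, -18.0], [603.0, -33.0], [634.0, 266.0], [489.0, 281.0]]
0.058 90 0.06424818792281131 ((501.7265319824219, 108.14724731445312), (231.65090942382812, 32.31805419921875), 63.407814025878906) [[435.0, 12.0], [464.0, -3.0], [568.0, 204.0], [539.0, 219.0]]
(600, 483, 3)
```

View pics/z1.png

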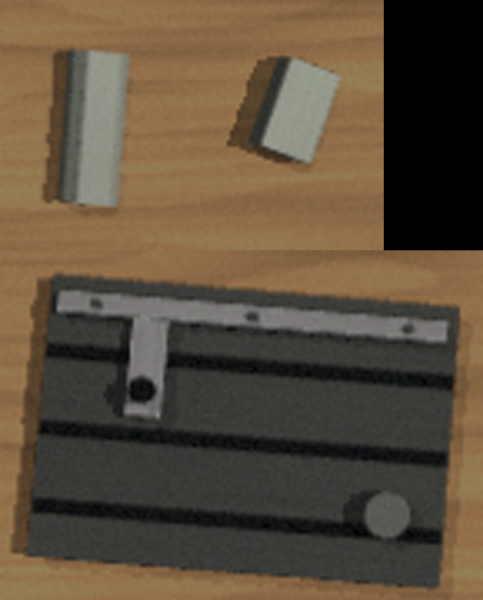

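The bar lies bevels up: a flat top strip with a lit and a shaded facet, centred near (0.451,-0.229) at -6°. Next I'll measure the fence and stop more exactly.

```bash
python3 - <<'E'
from h import *
from rig import manip
print(manip.nose_length)
d=dict(np.load("top0.npz"))
th=np.radians(-5.9);ex=np.array([np.cos(th),np.sin(th)]);ey=np.array([-ex[1],ex[0]])
# image based: bright mask on fence/stop top (z=.048)
g=np.stack(np.meshgrid(np.arange(172,304),np.arange(190,290)),-1).reshape(-1,2)
V=d["image"].max(2)[g[:,1],g[:,0]]
W=ray(d,g,.048); u=W[:,:2]@ex; v=W[:,:2]@ey
S=d["image"][g[:,1],g[:,0]].astype(int)
m=(V>100)&(np.ptp(S,1)<40); print(m.sum())
L=(m)&(u>.5)&(u<.62)
r=cv2.minAreaRect(np.float32(W[L][:,:2]*1000));
# fence: columns v< mid
for a in np.arange(-.06,.27,.03):
    k=L&(abs(v-a)<.008)
    if k.sum(): print("v",round(a,3),"u range",u[k].min().round(4),u[k].max().round(4))
for a in np.arange(.46,.56,.008):
    k=m&(abs(u-a)<.003)
    if k.sum(): print("u",round(a,3),"v range",v[k].min().round(4),v[k].max().round(4))
G,P=cloud(d,172,304,190,290);pu=P[:,:2]@ex;pv=P[:,:2]@ey
b=(P[:,2]>.02)&(P[:,2]<.037);print("bed u",pu[b].min(),pu[b].max(),"v",pv[b].min(),pv[b].max())
k=(P[:,2]>.045)&(abs(pv-.0)>0)&(pv<.1)&(pu>.5);print("fence depth",pu[k].min(),pu[k].max())
k=(P[:,2]>.045)&(pu>.48)&(pu<.53)&(pv>.1);print("stop depth v",pv[k].min(),pv[k].max())
k=(P[:,2]>.045)&(pu<.47);print("nut",P[k].mean(0))
o=np.linalg.lstsq
E
```

```text
0.025
879
v 0.03 u range 0.5893 0.6026
v 0.06 u range 0.5894 0.6026
v 0.09 u range 0.5881 0.6026
v 0.12 u range 0.5881 0.6024
v 0.15 u range 0.5879 0.6024
v 0.18 u range 0.5883 0.6011
v 0.21 u range 0.5877 0.6154
v 0.24 u range 0.5131 0.6013
v 0.27 u range 0.5138 0.6013
u 0.516 v range 0.2446 0.2701
u 0.524 v range 0.2455 0.248
u 0.532 v range 0.2437 0.2464
u 0.54 v range 0.2443 0.2676
u 0.548 v range 0.245 0.2683
u 0.556 v range 0.2434 0.269
bed u 0.39638413081121354 0.6175537094464505 v 0.018845992624558258 0.3402664238230106
fence depth 0.5876391270299262 0.6036574469279062
stop depth v 0.24276011818539664 0.2712013898480522
nut [0.45773833 0.01832511 0.05659364]
```

```bash
python3 -m crank '[{"tx":0.686,"ty":-0.293,"tz":0.21},{"tx":0.686,"ty":-0.293,"tz":0.21},{"tx":0.686,"ty":-0.293,"tz":0.21},{"tx":0.686,"ty":-0.293,"tz":0.21},{"tx":0.686,"ty":-0.293,"tz":0.21},{"tx":0.686,"ty":-0.293,"tz":0.21},{"tx":0.686,"ty":-0.293,"tz":0.21},{"tx":0.686,"ty":-0.293,"tz":0.21}]'; python3 -m crank '[{"wz":1},{"wz":1},{"wz":1},{"wz":1},{"wz":1},{"wz":0.7},{},{}]'
python3 - <<'E'
from h import *
from rig import manip
o=manip.get_obs();print(o["position"],o["ee_rot"])
d=manip.get_image("wrist");np.savez("w1.npz",**d);cv2.imwrite("pics/w1.png",d["image"][:,:,::-1])
g,P=cloud(d,0,560,0,420)
m=(P[:,2]>.012)&(P[:,2]<.04)&(abs(P[:,0]-.451)<.08)&(abs(P[:,1]+.229)<.05)
print(m.sum(),cv2.minAreaRect(np.float32(P[m,:2]*1000)),np.percentile(P[m,2],[5,50,98]))
E
```

```text
[ 0.20139028 -0.48461203  0.25580006] [-1.79935334e+02 -1.42441402e-02  2.25631152e+01]schema error: expected keys tx, ty, tz, wx, wy, wz, gripper
schema error: expected keys tx, ty, tz, wx, wy, wz, gripper
Traceback (most recent call last):
IndexError: index -1 is out of bounds for axis 0 with size 0
```

View pics/w1.png

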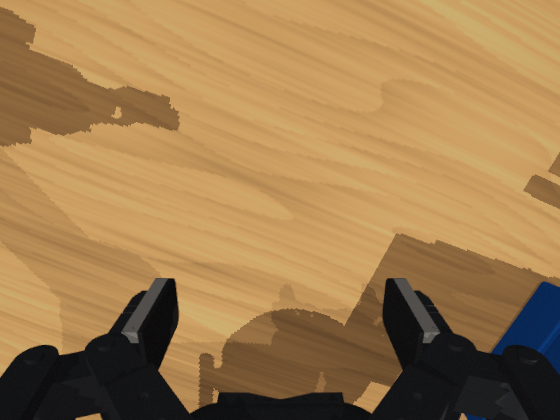

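The call was refused because every row needs all seven keys, so the wrist view shows only bare table between the fingers at (155,310) and (405,310). I'll resend it with full rows.

```bash
python3 -m crank '[{"tx":0.686,"ty":-0.293,"tz":0.21,"wx":0,"wy":0,"wz":0,"gripper":85},{"tx":0.686,"ty":-0.293,"tz":0.21,"wx":0,"wy":0,"wz":0,"gripper":85},{"tx":0.686,"ty":-0.293,"tz":0.21,"wx":0,"wy":0,"wz":0,"gripper":85},{"tx":0.686,"ty":-0.293,"tz":0.21,"wx":0,"wy":0,"wz":0,"gripper":85},{"tx":0.686,"ty":-0.293,"tz":0.21,"wx":0,"wy":0,"wz":0,"gripper":85},{"tx":0.686,"ty":-0.293,"tz":0.21,"wx":0,"wy":0,"wz":0,"gripper":85},{"tx":0.686,"ty":-0.293,"tz":0.21,"wx":0,"wy":0,"wz":0,"gripper":85},{"tx":0.686,"ty":-0.293,"tz":0.21,"wx":0,"wy":0,"wz":0,"gripper":85}]'; python3 -m crank '[{"tx":0,"ty":0,"tz":0,"wx":0,"wy":0,"wz":1,"gripper":85},{"tx":0,"ty":0,"tz":0,"wx":0,"wy":0,"wz":1,"gripper":85},{"tx":0,"ty":0,"tz":0,"wx":0,"wy":0,"wz":1,"gripper":85},{"tx":0,"ty":0,"tz":0,"wx":0,"wy":0,"wz":1,"gripper":85},{"tx":0,"ty":0,"tz":0,"wx":0,"wy":0,"wz":1,"gripper":85},{"tx":0,"ty":0,"tz":0,"wx":0,"wy":0,"wz":0.7,"gripper":85},{"tx":0,"ty":0,"tz":0,"wx":0,"wy":0,"wz":0,"gripper":85},{"tx":0,"ty":0,"tz":0,"wx":0,"wy":0,"wz":0,"gripper":85}]'
python3 - <<'E'
from h import *
from rig import manip
o=manip.get_obs();print(o["position"],o["ee_rot"])
d=manip.get_image("wrist");np.savez("w1.npz",**d);cv2.imwrite("pics/w2.png",d["image"][:,:,::-1])
g,P=cloud(d,0,560,0,420)
m=(P[:,2]>.012)&(P[:,2]<.04)&(abs(P[:,0]-.451)<.08)&(abs(P[:,1]+.229)<.05)
print(m.sum(),cv2.minAreaRect(np.float32(P[m,:2]*1000)))
E
```

```text
time_s: 1.15
position: [0.4524, -0.2274, 0.155]
ee_rot: [-180.0, 0.0, 22.6]
ft_force: [0.8, 0.2, 0.2]
opening: 0.0852
grasp_force: 0.0
time_s: 2.15
position: [0.4515, -0.2286, 0.1554]
ee_rot: [-180.0, 0.0, -5.9]
ft_force: [0.1, 0.1, -0.0]
opening: 0.0853
grasp_force: 0.0
[ 0.45151437 -0.22857652  0.15540836] [-1.79991682e+02  1.00877508e-02 -5.87086890e+00]
9513 ((450.95416259765625, -230.1966552734375), (44.220149993896484, 120.85498046875), 83.51023864746094)
```

View pics/w2.png

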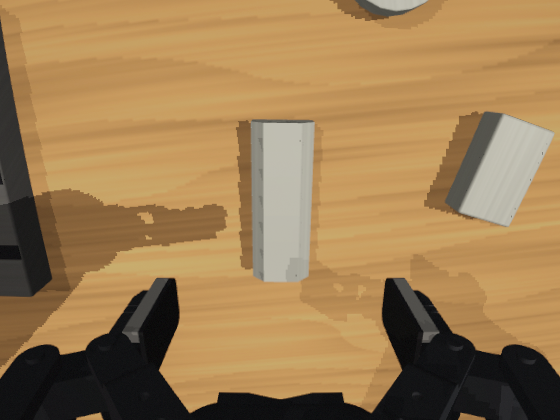

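The wrist view shows the bar between (250,120) and (312,280), bevels up and centred between the fingers. Now I'll descend and grip.

```bash
python3 -m crank '[{"tx":0,"ty":0.025,"tz":0.5,"wx":0,"wy":0,"wz":0.1,"gripper":85},{"tx":0,"ty":0,"tz":0.5,"wx":0,"wy":0,"wz":0,"gripper":85},{"tx":0,"ty":0,"tz":0.4,"wx":0,"wy":0,"wz":0,"gripper":85},{"tx":0,"ty":0,"tz":0.3,"wx":0,"wy":0,"wz":0,"gripper":85},{"tx":0,"ty":0,"tz":0.2,"wx":0,"wy":0,"wz":0,"gripper":85},{"tx":0,"ty":0,"tz":0.14,"wx":0,"wy":0,"wz":0,"gripper":85},{"tx":0,"ty":0,"tz":0.1,"wx":0,"wy":0,"wz":0,"gripper":85},{"tx":0,"ty":0,"tz":0,"wx":0,"wy":0,"wz":0,"gripper":85}]'; python3 -m crank '[{"tx":0,"ty":0,"tz":0,"wx":0,"wy":0,"wz":0,"gripper":40},{"tx":0,"ty":0,"tz":0,"wx":0,"wy":0,"wz":0,"gripper":40},{"tx":0,"ty":0,"tz":0,"wx":0,"wy":0,"wz":0,"gripper":40},{"tx":0,"ty":0,"tz":0,"wx":0,"wy":0,"wz":0,"gripper":40},{"tx":0,"ty":0,"tz":0,"wx":0,"wy":0,"wz":0,"gripper":40},{"tx":0,"ty":0,"tz":0,"wx":0,"wy":0,"wz":0,"gripper":40},{"tx":0,"ty":0,"tz":0,"wx":0,"wy":0,"wz":0,"gripper":40},{"tx":0,"ty":0,"tz":0,"wx":0,"wy":0,"wz":0,"gripper":40}]'
```

```text
time_s: 3.2
position: [0.4514, -0.2301, 0.027]
ee_rot: [-180.0, 0.0, -6.4]
ft_force: [0.1, 0.2, -0.3]
opening: 0.0852
grasp_force: 0.0
time_s: 4.2
position: [0.4516, -0.2303, 0.0277]
ee_rot: [180.0, -0.0, -6.4]
ft_force: [-1.3, 0.7, 5.1]
opening: 0.0424
grasp_force: 62.1
```

```bash
python3 -m crank '[{"tx":0,"ty":0,"tz":-0.2,"wx":0,"wy":0,"wz":0,"gripper":40},{"tx":0,"ty":0,"tz":-0.4,"wx":0,"wy":0,"wz":0,"gripper":40},{"tx":0,"ty":0,"tz":-0.4,"wx":0,"wy":0,"wz":-1,"gripper":40},{"tx":0,"ty":0,"tz":-0.4,"wx":0,"wy":0,"wz":-1,"gripper":40},{"tx":0,"ty":0,"tz":-0.4,"wx":0,"wy":0,"wz":-1,"gripper":40},{"tx":0,"ty":0,"tz":-0.2,"wx":0,"wy":0,"wz":-1,"gripper":40},{"tx":0,"ty":0,"tz":0,"wx":0,"wy":0,"wz":-1,"gripper":40},{"tx":0,"ty":0,"tz":0,"wx":0,"wy":0,"wz":-1,"gripper":40}]'; python3 -m crank '[{"tx":0,"ty":0,"tz":0,"wx":0,"wy":0,"wz":-1,"gripper":40},{"tx":0,"ty":0,"tz":0,"wx":0,"wy":0,"wz":-1,"gripper":40},{"tx":0,"ty":0,"tz":0,"wx":0,"wy":0,"wz":-1,"gripper":40},{"tx":0,"ty":0,"tz":0,"wx":0,"wy":0,"wz":-1,"gripper":40},{"tx":0,"ty":0,"tz":0,"wx":0,"wy":0,"wz":-1,"gripper":40},{"tx":0,"ty":0,"tz":0,"wx":0,"wy":0,"wz":-1,"gripper":40},{"tx":0,"ty":0,"tz":0,"wx":0,"wy":0,"wz":-1,"gripper":40},{"tx":0,"ty":0,"tz":0,"wx":0,"wy":0,"wz":-1,"gripper":40}]'; python3 -m crank '[{"tx":0,"ty":0,"tz":0,"wx":0,"wy":0,"wz":-1,"gripper":40},{"tx":0,"ty":0,"tz":0,"wx":0,"wy":0,"wz":-1,"gripper":40},{"tx":0,"ty":0,"tz":0,"wx":0,"wy":0,"wz":-1,"gripper":40},{"tx":0,"ty":0,"tz":0,"wx":0,"wy":0,"wz":-1,"gripper":40},{"tx":0.2,"ty":0,"tz":0,"wx":0,"wy":0,"wz":-0.12,"gripper":40},{"tx":0.6,"ty":0.3,"tz":0,"wx":0,"wy":0,"wz":0,"gripper":40},{"tx":0.8,"ty":0.3,"tz":0,"wx":0,"wy":0,"wz":0,"gripper":40},{"tx":0.8,"ty":0.3,"tz":0,"wx":0,"wy":0,"wz":0,"gripper":40}]'
```

```text
time_s: 5.2
position: [0.4512, -0.2299, 0.1476]
ee_rot: [-180.0, 0.0, 23.7]
ft_force: [0.1, -0.2, -3.2]
opening: 0.0426
grasp_force: 61.9
time_s: 6.2
position: [0.4512, -0.2299, 0.1474]
ee_rot: [-180.0, -0.0, 63.7]
ft_force: [0.6, 0.5, -3.1]
opening: 0.0425
grasp_force: 61.8
time_s: 7.2
position: [0.5202, -0.0902, 0.1474]
ee_rot: [-180.0, -0.0, 84.0]
ft_force: [0.7, 0.0, -3.0]
opening: 0.0426
grasp_force: 61.9
```

```bash
python3 -m crank '[{"tx":0.7,"ty":0,"tz":0,"wx":0,"wy":0,"wz":0,"gripper":40},{"tx":0.7,"ty":0,"tz":0,"wx":0,"wy":0,"wz":0,"gripper":40},{"tx":0.7,"ty":0,"tz":0.1,"wx":0,"wy":0,"wz":0,"gripper":40},{"tx":0.6,"ty":0,"tz":0.2,"wx":0,"wy":0,"wz":0,"gripper":40},{"tx":0.4,"ty":0.05,"tz":0.2,"wx":0,"wy":0,"wz":0,"gripper":40},{"tx":0.2,"ty":0,"tz":0.2,"wx":0,"wy":0,"wz":0,"gripper":40},{"tx":0.05,"ty":0,"tz":0,"wx":0,"wy":0,"wz":0,"gripper":40},{"tx":0,"ty":0,"tz":0,"wx":0,"wy":0,"wz":0,"gripper":40}]'
python3 - <<'E'
from h import *
from rig import manip
o=manip.get_obs();print(o["position"],o["ee_rot"])
d=manip.get_image("wrist");np.savez("w3.npz",**d);cv2.imwrite("pics/w3.png",d["image"][:,:,::-1])
th=np.radians(-5.9);ex=np.array([np.cos(th),np.sin(th)]);ey=np.array([-ex[1],ex[0]])
g,P=cloud(d,0,560,0,420);u=P[:,:2]@ex;v=P[:,:2]@ey;z=P[:,2]
p=o["position"][:2];print("tcp uv",p@ex,p@ey)
for a in(.53,.545,.56,.575):
    k=(abs(u-a)<.006)&(z>.042)&(z<.052)&(v>.21); 
    if k.sum():print("stop v at u",a,np.percentile(v[k],[1,99]),k.sum())
for a in(.16,.2,.22,.28,.3):
    k=(abs(v-a)<.006)&(z>.044)&(z<.052)&(u>.57)
    if k.sum():print("fence u at v",a,np.percentile(u[k],[1,99]),k.sum())
E
```

```text
time_s: 8.2
position: [0.5434, 0.1069, 0.1055]
ee_rot: [180.0, 0.0, 84.1]
ft_force: [0.4, 0.6, -3.1]
opening: 0.0423
grasp_force: 61.9
[0.54339587 0.10686474 0.10549107] [1.79974460e+02 5.44117997e-03 8.41237714e+01]
tcp uv 0.5295325024500334 0.16215570012242153
stop v at u 0.53 [0.24113033 0.26864145] 522
stop v at u 0.545 [0.24117065 0.26863175] 1433
stop v at u 0.56 [0.24128159 0.26876086] 1708
stop v at u 0.575 [0.24142929 0.26850953] 1664
fence u at v 0.16 [0.58749902 0.60305984] 629
fence u at v 0.2 [0.58745816 0.60324519] 763
fence u at v 0.22 [0.58724196 0.60313431] 833
fence u at v 0.28 [0.58723477 0.60303859] 645
```

View pics/w3.png

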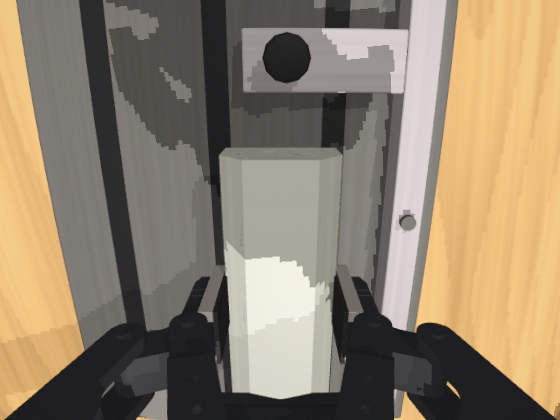

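The wrist view shows the bar held level. Its end edge is at row ~150, the stop face at row ~92, and the fence face at column ~405. Next I'll lower it and approach the stop.

```bash
python3 - <<'E'
from h import *
d=dict(np.load("w3.npz"))
th=np.radians(-5.9);ex=np.array([np.cos(th),np.sin(th)]);ey=np.array([-ex[1],ex[0]])
g,P=cloud(d,225,338,140,215);u=P[:,:2]@ex;v=P[:,:2]@ey;z=P[:,2]
k=(z>.065);print(np.percentile(z[k],[2,50,98]),"bar v end",np.percentile(v[k],[50,99,99.8]),"u",np.percentile(u[k],[1,99]))
E
python3 -m crank '[{"tx":0,"ty":0,"tz":0.3,"wx":0,"wy":0,"wz":0,"gripper":40},{"tx":0,"ty":0,"tz":0.3,"wx":0,"wy":0,"wz":0,"gripper":40},{"tx":0,"ty":0,"tz":0.14,"wx":0,"wy":0,"wz":0,"gripper":40},{"tx":0.1,"ty":0,"tz":0,"wx":0,"wy":0,"wz":0,"gripper":40},{"tx":0.1,"ty":0,"tz":0,"wx":0,"wy":0,"wz":0,"gripper":40},{"tx":0.05,"ty":0,"tz":0,"wx":0,"wy":0,"wz":0,"gripper":40},{"tx":0,"ty":0,"tz":0,"wx":0,"wy":0,"wz":0,"gripper":40},{"tx":0,"ty":0,"tz":0,"wx":0,"wy":0,"wz":0,"gripper":40}]'
```

```text
[0.08132534 0.10252872 0.10424418] bar v end [0.21267564 0.22045253 0.22052085] u [0.5103468  0.55042403]
time_s: 9.25
position: [0.5449, 0.1222, 0.0608]
ee_rot: [180.0, 0.0, 84.2]
ft_force: [-0.4, -0.6, -2.6]
opening: 0.0425
grasp_force: 61.9
```

```bash
python3 -m crank '[{"tx":0.03,"ty":0,"tz":0,"wx":0,"wy":0,"wz":0,"gripper":40},{"tx":0.03,"ty":0,"tz":0,"wx":0,"wy":0,"wz":0,"gripper":40},{"tx":0.01,"ty":0,"tz":0.02,"wx":0,"wy":0,"wz":0,"gripper":40},{"tx":0,"ty":0,"tz":0,"wx":0,"wy":0,"wz":0,"gripper":40},{"tx":0,"ty":0,"tz":0,"wx":0,"wy":0,"wz":0,"gripper":40},{"tx":0,"ty":0,"tz":0,"wx":0,"wy":0,"wz":0,"gripper":40},{"tx":0,"ty":0,"tz":0,"wx":0,"wy":0,"wz":0,"gripper":40},{"tx":0,"ty":0,"tz":0,"wx":0,"wy":0,"wz":0,"gripper":40}]'; python3 -m crank '[{"tx":0.008,"ty":0,"tz":0,"wx":0,"wy":0,"wz":0,"gripper":40},{"tx":0.008,"ty":0,"tz":0,"wx":0,"wy":0,"wz":0,"gripper":40},{"tx":0,"ty":0,"tz":0,"wx":0,"wy":0,"wz":0,"gripper":40},{"tx":0,"ty":0,"tz":0,"wx":0,"wy":0,"wz":0,"gripper":40},{"tx":0,"ty":0,"tz":0,"wx":0,"wy":0,"wz":0,"gripper":40},{"tx":0,"ty":0,"tz":0,"wx":0,"wy":0,"wz":0,"gripper":40},{"tx":0,"ty":0,"tz":0,"wx":0,"wy":0,"wz":0,"gripper":40},{"tx":0,"ty":0,"tz":0,"wx":0,"wy":0,"wz":0,"gripper":40}]'
```

```text
time_s: 10.25
position: [0.5452, 0.1264, 0.0595]
ee_rot: [-180.0, -0.0, 84.2]
ft_force: [0.4, 0.6, -3.3]
opening: 0.0425
grasp_force: 61.9
time_s: 11.25
position: [0.5454, 0.1273, 0.0595]
ee_rot: [180.0, 0.0, 84.2]
ft_force: [-0.1, 0.5, -2.5]
opening: 0.0422
grasp_force: 61.9
```

```bash
python3 -m crank '[{"tx":0.01,"ty":0,"tz":0,"wx":0,"wy":0,"wz":0,"gripper":40},{"tx":0.01,"ty":0,"tz":0,"wx":0,"wy":0,"wz":0,"gripper":40},{"tx":0,"ty":0,"tz":0,"wx":0,"wy":0,"wz":0,"gripper":40},{"tx":0,"ty":0,"tz":0,"wx":0,"wy":0,"wz":0,"gripper":40},{"tx":0,"ty":0,"tz":0,"wx":0,"wy":0,"wz":0,"gripper":40},{"tx":0,"ty":0,"tz":0,"wx":0,"wy":0,"wz":0,"gripper":40},{"tx":0,"ty":0,"tz":0,"wx":0,"wy":0,"wz":0,"gripper":40},{"tx":0,"ty":0,"tz":0,"wx":0,"wy":0,"wz":0,"gripper":40}]'
```

```text
time_s: 12.25
position: [0.5454, 0.1275, 0.0595]
ee_rot: [-180.0, 0.1, 84.2]
ft_force: [-2.4, -7.9, -2.6]
opening: 0.0426
grasp_force: 62.1
```

```bash
python3 -m crank '[{"tx":-0.012,"ty":0,"tz":0,"wx":0,"wy":0,"wz":0,"gripper":40},{"tx":0,"ty":0,"tz":0.015,"wx":0,"wy":0,"wz":0,"gripper":40},{"tx":0,"ty":0,"tz":0.012,"wx":0,"wy":0,"wz":0,"gripper":40},{"tx":0,"ty":0,"tz":0.01,"wx":0,"wy":0,"wz":0,"gripper":40},{"tx":0,"ty":0,"tz":0,"wx":0,"wy":0,"wz":0,"gripper":40},{"tx":0,"ty":0,"tz":0,"wx":0,"wy":0,"wz":0,"gripper":40},{"tx":0,"ty":0,"tz":0,"wx":0,"wy":0,"wz":0,"gripper":40},{"tx":0,"ty":0,"tz":0,"wx":0,"wy":0,"wz":0,"gripper":40}]'
```

```text
time_s: 13.25
position: [0.5456, 0.1275, 0.0577]
ee_rot: [180.0, 0.0, 84.2]
ft_force: [-2.2, -6.2, 2.3]
opening: 0.0427
grasp_force: 62.6
```

```bash
python3 -m crank '[{"tx":0,"ty":0,"tz":0,"wx":0,"wy":0,"wz":0,"gripper":62},{"tx":0,"ty":0,"tz":0,"wx":0,"wy":0,"wz":0,"gripper":62},{"tx":0,"ty":0,"tz":0,"wx":0,"wy":0,"wz":0,"gripper":62},{"tx":0,"ty":0,"tz":0,"wx":0,"wy":0,"wz":0,"gripper":62},{"tx":0,"ty":0,"tz":-0.2,"wx":0,"wy":0,"wz":0,"gripper":62},{"tx":0,"ty":0,"tz":-0.5,"wx":0,"wy":0,"wz":0,"gripper":62},{"tx":0,"ty":0,"tz":-0.6,"wx":0,"wy":0,"wz":0,"gripper":62},{"tx":0,"ty":0,"tz":-0.5,"wx":0,"wy":0,"wz":0,"gripper":62}]'; python3 -m crank '[{"tx":0,"ty":-0.25,"tz":0,"wx":0,"wy":0,"wz":1,"gripper":50},{"tx":0,"ty":-0.25,"tz":0,"wx":0,"wy":0,"wz":1,"gripper":50},{"tx":0,"ty":-0.25,"tz":0,"wx":0,"wy":0,"wz":1,"gripper":50},{"tx":0,"ty":0,"tz":0,"wx":0,"wy":0,"wz":1,"gripper":50},{"tx":0,"ty":0,"tz":0,"wx":0,"wy":0,"wz":1,"gripper":50},{"tx":0,"ty":0,"tz":0,"wx":0,"wy":0,"wz":1,"gripper":50},{"tx":0,"ty":0,"tz":0,"wx":0,"wy":0,"wz":1,"gripper":50},{"tx":0,"ty":0,"tz":0,"wx":0,"wy":0,"wz":1,"gripper":50}]'; python3 -m crank '[{"tx":0,"ty":0,"tz":0,"wx":0,"wy":0,"wz":1,"gripper":50},{"tx":0,"ty":0,"tz":0,"wx":0,"wy":0,"wz":1,"gripper":50},{"tx":0,"ty":0,"tz":0,"wx":0,"wy":0,"wz":1,"gripper":50},{"tx":0,"ty":0,"tz":0,"wx":0,"wy":0,"wz":1,"gripper":50},{"tx":0,"ty":0,"tz":0,"wx":0,"wy":0,"wz":1,"gripper":50},{"tx":0,"ty":0,"tz":0,"wx":0,"wy":0,"wz":1,"gripper":50},{"tx":0,"ty":0,"tz":0,"wx":0,"wy":0,"wz":1,"gripper":50},{"tx":0,"ty":0,"tz":0,"wx":0,"wy":0,"wz":1,"gripper":50}]'
python3 - <<'E'
from h import *
from rig import manip
o=manip.get_obs();print(o["joint_pos"].round(1))
th=np.radians(-5.9);ex=np.array([np.cos(th),np.sin(th)]);ey=np.array([-ex[1],ex[0]])
d=manip.get_image("wrist");np.savez("w4.npz",**d);cv2.imwrite("pics/w4.png",d["image"][:,:,::-1])
g,P=cloud(d,0,560,0,420);u=P[:,:2]@ex;v=P[:,:2]@ey;z=P[:,2]
k=(z>.0535)&(z<.062)&(u>.48)&(u<.57)&(v<.2405)&(v>.1);print(k.sum(),cv2.minAreaRect(np.float32(np.c_[u,v][k]*1000)))
E
```

```text
time_s: 14.25
position: [0.5456, 0.1279, 0.1676]
ee_rot: [179.9, -0.0, 84.2]
ft_force: [0.0, 0.3, -0.1]
opening: 0.0621
grasp_force: 0.0
time_s: 15.25
position: [0.5014, 0.1363, 0.1662]
ee_rot: [180.0, -0.0, 44.0]
ft_force: [-0.5, 0.8, 0.5]
opening: 0.05
grasp_force: 0.0
time_s: 16.25
position: [0.5014, 0.1363, 0.1662]
ee_rot: [-180.0, -0.1, 4.0]
ft_force: [-0.6, -0.5, -0.5]
opening: 0.0502
grasp_force: 0.0
[ 2.3 22.4 93.9  0.  63.7 88.3]
8841 ((530.589111328125, 180.49395751953125), (120.03065490722656, 32.77669143676758), 89.90086364746094)
```

View pics/w4.png

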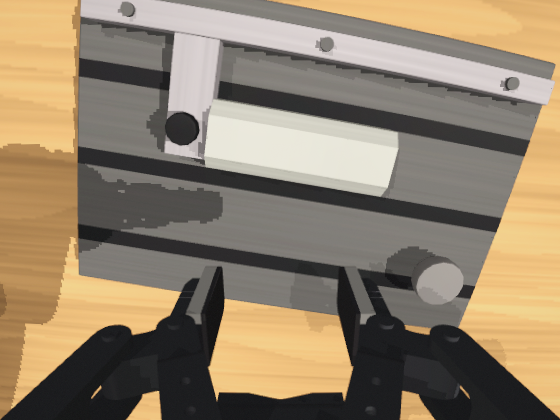

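The bar lies flat, its end against the stop face at (208,130), long side parallel to the fence. Next I'll turn and tilt the tool 45° so the fingertips square up to the near bevel.

```bash
python3 -m crank '[{"tx":0,"ty":0,"tz":0,"wx":0,"wy":0,"wz":1,"gripper":50},{"tx":0,"ty":0.067,"tz":0,"wx":0,"wy":0,"wz":0.98,"gripper":50},{"tx":0,"ty":0,"tz":0,"wx":0,"wy":1,"wz":0,"gripper":50},{"tx":0,"ty":0,"tz":0,"wx":0,"wy":1,"wz":0,"gripper":50},{"tx":0,"ty":0,"tz":0,"wx":0,"wy":1,"wz":0,"gripper":50},{"tx":0,"ty":0,"tz":0,"wx":0,"wy":1,"wz":0,"gripper":50},{"tx":0,"ty":0,"tz":0,"wx":0,"wy":1,"wz":0,"gripper":50},{"tx":0,"ty":0,"tz":0,"wx":0,"wy":1,"wz":0,"gripper":50}]'; python3 -m crank '[{"tx":0,"ty":0,"tz":0,"wx":0,"wy":1,"wz":0,"gripper":50},{"tx":0,"ty":0,"tz":0,"wx":0,"wy":1,"wz":0,"gripper":50},{"tx":0,"ty":0,"tz":0,"wx":0,"wy":1,"wz":0,"gripper":50},{"tx":-0.2,"ty":0,"tz":0.2,"wx":0,"wy":0,"wz":0,"gripper":50},{"tx":-0.3,"ty":0,"tz":0.3,"wx":0,"wy":0,"wz":0,"gripper":50},{"tx":-0.3,"ty":0,"tz":0.3,"wx":0,"wy":0,"wz":0,"gripper":50},{"tx":-0.1,"ty":0,"tz":0.1,"wx":0,"wy":0,"wz":0,"gripper":50},{"tx":0,"ty":0,"tz":0,"wx":0,"wy":0,"wz":0,"gripper":50}]'
python3 - <<'E'
from h import *
from rig import manip
o=manip.get_obs();print(o["joint_pos"].round(1))
th=np.radians(-5.9);ex=np.array([np.cos(th),np.sin(th)]);ey=np.array([-ex[1],ex[0]])
p=o["position"][:2];print("uv",p@ex,p@ey)
d=manip.get_image("scene");cv2.imwrite("pics/s5.png",cv2.resize(d["image"][100:260,180:400],None,fx=3.5,fy=3.5)[:,:,::-1])
E
```

```text
time_s: 17.3
position: [0.5014, 0.1323, 0.1662]
ee_rot: [180.0, -30.2, -5.7]
ft_force: [-0.5, 0.5, -0.7]
opening: 0.0498
grasp_force: 0.0
time_s: 18.3
position: [0.5071, 0.1126, 0.1196]
ee_rot: [179.3, -39.9, -4.2]
ft_force: [-1.0, -0.1, 0.3]
opening: 0.0499
grasp_force: 0.0
[  1.6  17.2 121.4 -70.6   4.7 165. ]
uv 0.49283120633335126 0.16411421553025893
```

View pics/s5.png

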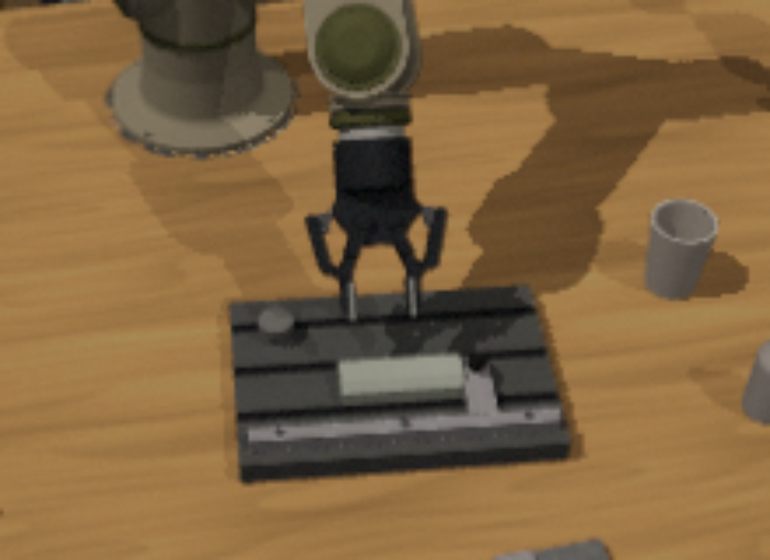

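The view shows the bar undisturbed against the stop. A 45° tilt runs into a wrist singularity (q4 and q6 at their limits), so I'll use 25° and push diagonally with the tips' front edge.

```bash
cat > goal.py <<'E'
import sys,numpy as np
from scipy.spatial.transform import Rotation as R
from rig import manip
th=np.radians(-5.9);ex=np.array([np.cos(th),np.sin(th)]);ey=np.array([-ex[1],ex[0]])
u,v,z,tilt=map(float,sys.argv[1:])
o=manip.get_obs();A=R.from_euler("xyz",o["ee_rot"],degrees=True);B=R.from_euler("xyz",[180,-tilt,-5.9],degrees=True)
p=np.r_[u*ex+v*ey,z]
q=o["position"]
print("joints",o["joint_pos"].round(1),"uvz",(q[:2]@ex).round(4),(q[:2]@ey).round(4),q[2].round(4))
print("shift units in goal axes",(B.inv().apply(p-q)/.06).round(3),"in present axes",(A.inv().apply(p-q)/.06).round(3),"turn units",(np.degrees((A.inv()*B).as_rotvec())/5).round(3))
f=B.inv().apply
E
python3 goal.py .484 .183 .12 25
```

```text
joints [  1.6  17.2 121.5 -70.6   4.7 165. ] uvz 0.4928 0.1641 0.1198
shift units in goal axes [-0.131 -0.314 -0.065] in present axes [-0.103 -0.318 -0.095] turn units [-0.041 -2.995  0.268]
```

```bash
python3 -m crank '[{"tx":0,"ty":0,"tz":-0.1,"wx":0,"wy":-0.5,"wz":0.045,"gripper":50},{"tx":0,"ty":0,"tz":0,"wx":0,"wy":-0.5,"wz":0.045,"gripper":50},{"tx":0,"ty":0,"tz":0,"wx":0,"wy":-0.5,"wz":0.045,"gripper":50},{"tx":0,"ty":0,"tz":0,"wx":0,"wy":-0.5,"wz":0.045,"gripper":50},{"tx":0,"ty":0,"tz":0,"wx":0,"wy":-0.5,"wz":0.045,"gripper":50},{"tx":0,"ty":0,"tz":0,"wx":0,"wy":-0.5,"wz":0.045,"gripper":50},{"tx":-0.1,"ty":-0.3,"tz":0,"wx":0,"wy":0,"wz":0,"gripper":50},{"tx":0,"ty":0,"tz":0,"wx":0,"wy":0,"wz":0,"gripper":50}]'; python3 goal.py .484 .183 .077 25
```

```text
time_s: 19.35
position: [0.5023, 0.1288, 0.1193]
ee_rot: [179.5, -27.4, -5.8]
ft_force: [0.4, 0.1, 0.3]
opening: 0.0502
grasp_force: 0.0
joints [  3.6  18.  114.  -13.2  21.5 110.7] uvz 0.4864 0.1798 0.1193
shift units in goal axes [-0.335 -0.054  0.622] in present axes [-0.361 -0.059  0.607] turn units [ 0.087 -0.487  0.015]
```

```bash
python3 -m crank '[{"tx":0,"ty":0,"tz":0,"wx":0.09,"wy":-0.48,"wz":0.015,"gripper":50},{"tx":-0.08,"ty":-0.054,"tz":0.15,"wx":0,"wy":0,"wz":0,"gripper":50},{"tx":-0.1,"ty":0,"tz":0.2,"wx":0,"wy":0,"wz":0,"gripper":50},{"tx":-0.1,"ty":0,"tz":0.15,"wx":0,"wy":0,"wz":0,"gripper":50},{"tx":-0.05,"ty":0,"tz":0.1,"wx":0,"wy":0,"wz":0,"gripper":50},{"tx":0,"ty":0,"tz":0,"wx":0,"wy":0,"wz":0,"gripper":50},{"tx":0,"ty":0,"tz":0,"wx":0,"wy":0,"wz":0,"gripper":50},{"tx":0,"ty":0,"tz":0,"wx":0,"wy":0,"wz":0,"gripper":50}]'; python3 goal.py .484 .183 .077 25
python3 - <<'E'
from h import *
from rig import manip
d=manip.get_image("wrist");np.savez("w5.npz",**d);cv2.imwrite("pics/w5.png",d["image"][:,:,::-1])
E
```

```text
time_s: 20.35
position: [0.5005, 0.1314, 0.0785]
ee_rot: [-180.0, -25.1, -6.0]
ft_force: [-0.2, -0.2, -0.3]
opening: 0.0502
grasp_force: 0.0
joints [  3.5  22.9 114.4 -12.8  18.3 110.9] uvz 0.4843 0.1822 0.0785
shift units in goal axes [-0.015 -0.014  0.02 ] in present axes [-0.015 -0.014  0.02 ] turn units [ 0.004 -0.015 -0.025]
```

View pics/w5.png

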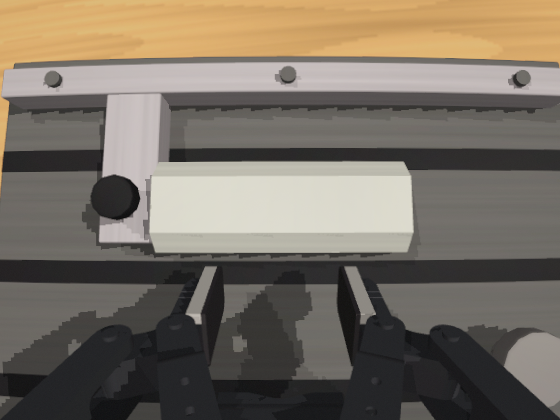

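The fingertips at (210,268) and (350,268) stand before the near bevel (rows 233–250), centred on the bar. Depth will give the tip-to-bevel gap.

```bash
python3 - <<'E'
from h import *
d=dict(np.load("w5.npz"))
th=np.radians(-5.9);ex=np.array([np.cos(th),np.sin(th)]);ey=np.array([-ex[1],ex[0]])
for b in((200,218,262,300),(345,362,262,300),(200,350,234,250)):
    g,P=cloud(d,*b);u=P[:,:2]@ex;z=P[:,2];v=P[:,:2]@ey
    r=d["range_z"][g[:,1],g[:,0]];k=(z>.045)
    print(k.sum(),"u",np.percentile(u[k],[2,50,98]).round(4),"z",np.percentile(z[k],[2,50,98]).round(4),"v",np.percentile(v[k],[2,98]).round(4))
    i=np.argmax(np.where(k,u,0));print(u[i],z[i])
E
```

```text
578 u [0.4912 0.4965 0.5022] z [0.0669 0.0776 0.0887] v [0.2062 0.2125]
0.5025668600317088 0.06741179879041709
531 u [0.4916 0.4962 0.5021] z [0.0669 0.0788 0.0885] v [0.15   0.1565]
0.502436307697621 0.06700745730561308
2392 u [0.5096 0.5128 0.5163] z [0.0476 0.0515 0.0552] v [0.1507 0.2171]
0.516421935723757 0.05345963439260528
```

```bash
python3 -m crank '[{"tx":-0.05,"ty":0,"tz":0.11,"wx":0,"wy":0,"wz":0,"gripper":50},{"tx":-0.052,"ty":0,"tz":0.109,"wx":0,"wy":0,"wz":0,"gripper":50},{"tx":0.06,"ty":0,"tz":0.028,"wx":0,"wy":0,"wz":0,"gripper":50},{"tx":0.06,"ty":0,"tz":0.028,"wx":0,"wy":0,"wz":0,"gripper":50},{"tx":0.03,"ty":0,"tz":0.014,"wx":0,"wy":0,"wz":0,"gripper":50},{"tx":0.03,"ty":0,"tz":0.014,"wx":0,"wy":0,"wz":0,"gripper":50},{"tx":0.03,"ty":0,"tz":0.014,"wx":0,"wy":0,"wz":0,"gripper":50},{"tx":0,"ty":0,"tz":0,"wx":0,"wy":0,"wz":0,"gripper":50}]'; python3 goal.py .53 .183 .064 25; python3 -m crank '[{"tx":0.06,"ty":0,"tz":0.028,"wx":0,"wy":0,"wz":0,"gripper":50},{"tx":0.06,"ty":0,"tz":0.028,"wx":0,"wy":0,"wz":0,"gripper":50},{"tx":0.06,"ty":0,"tz":0.028,"wx":0,"wy":0,"wz":0,"gripper":50},{"tx":0.06,"ty":0,"tz":0.028,"wx":0,"wy":0,"wz":0,"gripper":50},{"tx":0.06,"ty":0,"tz":0.028,"wx":0,"wy":0,"wz":0,"gripper":50},{"tx":0.06,"ty":0,"tz":0.028,"wx":0,"wy":0,"wz":0,"gripper":50},{"tx":0,"ty":0,"tz":0,"wx":0,"wy":0,"wz":0,"gripper":50},{"tx":0,"ty":0,"tz":0,"wx":0,"wy":0,"wz":0,"gripper":50}]'; python3 goal.py .53 .183 .064 25
```

```text
time_s: 21.4
position: [0.5143, 0.13, 0.0637]
ee_rot: [-180.0, -25.1, -6.0]
ft_force: [-0.3, 0.7, 0.3]
opening: 0.0502
grasp_force: 0.0
joints [  3.2  25.8 112.8 -13.3  17.  111.2] uvz 0.4982 0.1821 0.0637
shift units in goal axes [ 0.482 -0.014  0.22 ] in present axes [ 0.482 -0.016  0.221] turn units [ 0.005 -0.011 -0.025]
time_s: 22.4
position: [0.5377, 0.1274, 0.0635]
ee_rot: [-180.0, -25.0, -6.0]
ft_force: [0.3, 1.3, -0.2]
opening: 0.0499
grasp_force: 0.0
joints [  2.7  27.8 109.3 -11.6  18.6 109. ] uvz 0.5218 0.182 0.0635
shift units in goal axes [ 0.127 -0.016  0.051] in present axes [ 0.127 -0.016  0.051] turn units [ 0.006 -0.005 -0.025]
```

```bash
python3 - <<'E'
from h import *
from rig import manip
d=manip.get_image("wrist");np.savez("w6.npz",**d);cv2.imwrite("pics/w6.png",d["image"][:,:,::-1])
th=np.radians(-5.9);ex=np.array([np.cos(th),np.sin(th)]);ey=np.array([-ex[1],ex[0]])
g,P=cloud(d,0,560,0,420);u=P[:,:2]@ex;v=P[:,:2]@ey;z=P[:,2]
k=(z>.0535)&(z<.06)&(u>.535)&(u<.583)&(v<.242)&(v>.1);print(cv2.minAreaRect(np.float32(np.c_[u,v][k]*1000)))
for a in(.14,.18,.22):
    k=(z>.0535)&(z<.06)&(abs(v-a)<.004)&(u>.52)&(u<.6);print(a,np.percentile(u[k],[1,99]).round(4))
k=(z>.053)&(z<.06)&(abs(u-.562)<.008)&(v>.1)&(v<.26);print("v",np.percentile(v[k],[.5,99.5]))
k=(z>.044)&(z<.051)&(abs(u-.57)<.01)&(v>.23);print("stop v",np.percentile(v[k],[1,99]))
E
```

```text
((556.4923706054688, 180.94041442871094), (42.64023971557617, 120.74884796142578), 0.036169398576021194)
0.14 [0.5325 0.5758]
0.18 [0.5467 0.5759]
0.22 [0.5319 0.576 ]
v [0.12148465 0.24028149]
stop v [0.23557053 0.26830914]
```

View pics/w6.png

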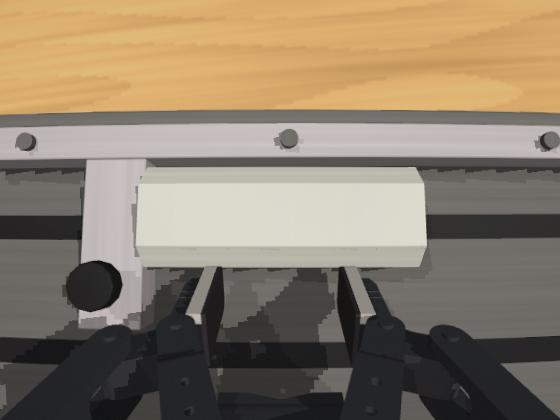

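The bar slides square, its end still at the stop (column ~140), with about 5 mm to the fence. I'll close that slowly.

```bash
python3 -m crank '[{"tx":0.02,"ty":0,"tz":0.01,"wx":0,"wy":0,"wz":0,"gripper":50},{"tx":0.02,"ty":0,"tz":0.01,"wx":0,"wy":0,"wz":0,"gripper":50},{"tx":0.02,"ty":-0.005,"tz":0.01,"wx":0,"wy":0,"wz":0,"gripper":50},{"tx":0.01,"ty":-0.005,"tz":0.005,"wx":0,"wy":0,"wz":0,"gripper":50},{"tx":0,"ty":0,"tz":0,"wx":0,"wy":0,"wz":0,"gripper":50},{"tx":0,"ty":0,"tz":0,"wx":0,"wy":0,"wz":0,"gripper":50},{"tx":0,"ty":0,"tz":0,"wx":0,"wy":0,"wz":0,"gripper":50},{"tx":0,"ty":0,"tz":0,"wx":0,"wy":0,"wz":0,"gripper":50}]'; python3 -m crank '[{"tx":0.01,"ty":0,"tz":0.005,"wx":0,"wy":0,"wz":0,"gripper":50},{"tx":0.01,"ty":0,"tz":0.005,"wx":0,"wy":0,"wz":0,"gripper":50},{"tx":0,"ty":0,"tz":0,"wx":0,"wy":0,"wz":0,"gripper":50},{"tx":0,"ty":0,"tz":0,"wx":0,"wy":0,"wz":0,"gripper":50},{"tx":0,"ty":0,"tz":0,"wx":0,"wy":0,"wz":0,"gripper":50},{"tx":0,"ty":0,"tz":0,"wx":0,"wy":0,"wz":0,"gripper":50},{"tx":0,"ty":0,"tz":0,"wx":0,"wy":0,"wz":0,"gripper":50},{"tx":0,"ty":0,"tz":0,"wx":0,"wy":0,"wz":0,"gripper":50}]'; python3 goal.py .53 .183 .064 25
```

```text
time_s: 23.45
position: [0.5425, 0.1276, 0.0635]
ee_rot: [-180.0, -25.0, -6.0]
ft_force: [-1.5, -2.1, 1.7]
opening: 0.0501
grasp_force: 1.0
time_s: 24.45
position: [0.543, 0.1275, 0.0633]
ee_rot: [180.0, -24.9, -6.0]
ft_force: [-9.8, -0.0, 8.4]
opening: 0.0502
grasp_force: 6.0
joints [  2.7  28.3 108.4 -11.3  19.1 108.6] uvz 0.527 0.1826 0.0633
shift units in goal axes [ 0.05  -0.006  0.011] in present axes [ 0.05  -0.006  0.011] turn units [ 0.01   0.017 -0.022]
```

```bash
python3 -m crank '[{"tx":0.004,"ty":-0.004,"tz":0.008,"wx":0,"wy":0,"wz":0,"gripper":50},{"tx":0.004,"ty":-0.004,"tz":0.008,"wx":0,"wy":0,"wz":0,"gripper":50},{"tx":0,"ty":-0.004,"tz":0,"wx":0,"wy":0,"wz":0,"gripper":50},{"tx":0,"ty":0,"tz":0,"wx":0,"wy":0,"wz":0,"gripper":50},{"tx":0,"ty":0,"tz":0,"wx":0,"wy":0,"wz":0,"gripper":50},{"tx":0,"ty":0,"tz":0,"wx":0,"wy":0,"wz":0,"gripper":50},{"tx":0,"ty":0,"tz":0,"wx":0,"wy":0,"wz":0,"gripper":50},{"tx":0,"ty":0,"tz":0,"wx":0,"wy":0,"wz":0,"gripper":50}]'; python3 - <<'E'
from h import *
from rig import manip
d=manip.get_image("wrist");np.savez("w7.npz",**d);cv2.imwrite("pics/w7.png",d["image"][:,:,::-1])
th=np.radians(-5.9);ex=np.array([np.cos(th),np.sin(th)]);ey=np.array([-ex[1],ex[0]])
o=manip.get_obs();print(o["ft_force"],o["ft_force"][:2]@ex,o["ft_force"][:2]@ey)
g,P=cloud(d,0,560,0,420);u=P[:,:2]@ex;v=P[:,:2]@ey;z=P[:,2]
k=(z>.053)&(z<.06)&(abs(u-.567)<.008)&(v>.1)&(v<.26);print("v",np.percentile(v[k],[.5,99.5]))
for a in(.135,.18,.23):
    k=(z>.0535)&(z<.06)&(abs(v-a)<.004)&(u>.545)&(u<.6);print(a,np.percentile(u[k],[1,99]).round(4),np.median(z[k]))
E
```

```text
time_s: 25.45
position: [0.5432, 0.1277, 0.0631]
ee_rot: [179.9, -24.8, -6.0]
ft_force: [-19.6, -7.0, 20.7]
opening: 0.0501
grasp_force: 13.4
[-20.35769724  -6.28401874  20.83861064] -19.603908568620586 -8.343350486194938
v [0.12165283 0.24058035]
0.135 [0.551  0.5802] 0.05531465596481251
0.18 [0.5507 0.5803] 0.055311981744168834
0.23 [0.5508 0.5801] 0.055342338906803165
```

View pics/w7.png

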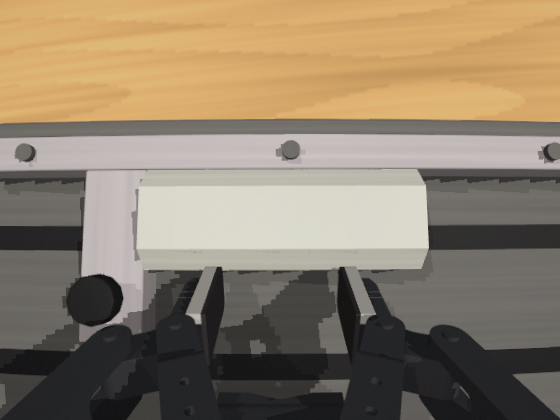

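The bar is seated along the fence, level and square, with about 20 N into the fence and 21 N down. I'll add a little more bias toward the stop, enough to exceed the sliding friction.

```bash
python3 -m crank '[{"tx":0,"ty":-0.006,"tz":0,"wx":0,"wy":0,"wz":0,"gripper":50},{"tx":0,"ty":-0.006,"tz":0,"wx":0,"wy":0,"wz":0,"gripper":50},{"tx":0,"ty":0,"tz":0,"wx":0,"wy":0,"wz":0,"gripper":50},{"tx":0,"ty":0,"tz":0,"wx":0,"wy":0,"wz":0,"gripper":50},{"tx":0,"ty":0,"tz":0,"wx":0,"wy":0,"wz":0,"gripper":50},{"tx":0,"ty":0,"tz":0,"wx":0,"wy":0,"wz":0,"gripper":50},{"tx":0,"ty":0,"tz":0,"wx":0,"wy":0,"wz":0,"gripper":50},{"tx":0,"ty":0,"tz":0,"wx":0,"wy":0,"wz":0,"gripper":50}]'; python3 goal.py .53 .183 .064 25;  python3 - <<'E'
from h import *
from rig import manip
d=manip.get_image("wrist");np.savez("w8.npz",**d)
th=np.radians(-5.9);ex=np.array([np.cos(th),np.sin(th)]);ey=np.array([-ex[1],ex[0]])
o=manip.get_obs();print(o["ft_force"],o["ft_force"][:2]@ex,o["ft_force"][:2]@ey)
g,P=cloud(d,0,560,0,420);u=P[:,:2]@ex;v=P[:,:2]@ey;z=P[:,2]
k=(z>.053)&(z<.06)&(abs(u-.567)<.008)&(v>.1)&(v<.26);print("v",np.percentile(v[k],[.5,99.5]))
E
```

```text
time_s: 26.5
position: [0.5429, 0.1285, 0.0625]
ee_rot: [179.9, -24.8, -6.0]
ft_force: [-18.8, -5.5, 16.0]
opening: 0.0502
grasp_force: 11.2
joints [  2.9  28.4 108.2 -11.5  19.2 109. ] uvz 0.5268 0.1836 0.0625
shift units in goal axes [ 0.058  0.01  -0.   ] in present axes [ 0.058  0.01  -0.   ] turn units [ 0.023  0.046 -0.021]
[-19.3193751   -5.45175747  15.38394996] -18.656636860635007 -7.408766090810587
v [0.12162066 0.24047202]
```

The tips slipped slightly and the bar did not move. To check the stop contact, I'll compare the offset from bar end to stop face now with the view just after placing, when contact had been felt.

```bash
python3 - <<'E'
from h import *
th=np.radians(-5.9);ex=np.array([np.cos(th),np.sin(th)]);ey=np.array([-ex[1],ex[0]])
def edge(d,u,z,v0,w=.006):
    """v of strongest brightness step along a v-line at (u,z), averaged over nearby u"""
    vs=np.arange(v0-w,v0+w,.0001);out=[]
    G=cv2.GaussianBlur(d["image"].max(2).astype(np.float32),(0,0),1)
    for uu in u:
        P=np.array([np.r_[uu*ex+a*ey,z] for a in vs]);q=proj(d,P).astype(np.float32)
        I=cv2.remap(G,q[:,0].reshape(1,-1),q[:,1].reshape(1,-1),cv2.INTER_LINEAR)[0]
        g=np.abs(np.gradient(I));k=g.argmax();s=slice(max(0,k-6),k+7);out.append((vs[s]*g[s]).sum()/g[s].sum())
    return np.median(out).round(5),np.std(out).round(5)
for f,c in(("w5",.5305),("w6",.560),("w7",.5655),("w8",.5655)):
    d=dict(np.load(f+".npz"))
    far=edge(d,np.linspace(c-.01,c+.01,21),.056,.2415);near=edge(d,np.linspace(c-.01,c+.01,21),.056,.1215)
    su=np.linspace(.53,.536,13) if c>.55 else np.linspace(.562,.58,19)
    print(f,"far",far,"near",near,"stop face",edge(d,su,.048,.2415),"stop back",edge(d,su,.048,.2695))
E
```

```text
w5 far (np.float64(0.24575), np.float64(0.00286)) near (np.float64(0.12103), np.float64(8e-05)) stop face (np.float64(0.24088), np.float64(0.00013)) stop back (np.float64(0.26822), np.float64(0.00013))
w6 far (np.float64(0.24059), np.float64(0.00012)) near (np.float64(0.12106), np.float64(8e-05)) stop face (np.float64(0.24056), np.float64(7e-05)) stop back (np.float64(0.27448), np.float64(0.00049))
w7 far (np.float64(0.24076), np.float64(8e-05)) near (np.float64(0.12127), np.float64(8e-05)) stop face (np.float64(0.24056), np.float64(0.00204)) stop back (np.float64(0.27463), np.float64(0.0006))
w8 far (np.float64(0.24081), np.float64(8e-05)) near (np.float64(0.12125), np.float64(8e-05)) stop face (np.float64(0.24067), np.float64(0.00171)) stop back (np.float64(0.2745), np.float64(0.00054))
```

Bar end and stop face coincide to about 0.1 mm, and the bar has moved slightly toward the stop since placing. I'll hold for one second to check the push is steady.

```bash
python3 -m crank '[{"tx":0,"ty":0,"tz":0,"wx":0,"wy":0,"wz":0,"gripper":50},{"tx":0,"ty":0,"tz":0,"wx":0,"wy":0,"wz":0,"gripper":50},{"tx":0,"ty":0,"tz":0,"wx":0,"wy":0,"wz":0,"gripper":50},{"tx":0,"ty":0,"tz":0,"wx":0,"wy":0,"wz":0,"gripper":50},{"tx":0,"ty":0,"tz":0,"wx":0,"wy":0,"wz":0,"gripper":50},{"tx":0,"ty":0,"tz":0,"wx":0,"wy":0,"wz":0,"gripper":50},{"tx":0,"ty":0,"tz":0,"wx":0,"wy":0,"wz":0,"gripper":50},{"tx":0,"ty":0,"tz":0,"wx":0,"wy":0,"wz":0,"gripper":50}]'
```

```text
time_s: 27.55
position: [0.5429, 0.1285, 0.0625]
ee_rot: [179.9, -24.8, -6.0]
ft_force: [-18.0, -5.1, 15.3]
opening: 0.0501
grasp_force: 11.2
```

Steady. Handing in.

```bash
python3 -c "
from rig import manip
print(manip.sign_off())"
```

```text
the job is handed in; nothing more can be done
None
```

I handed the job in at about 27.6 s: the bar lies flat on the bed, bevels up, along the fence and against the stop, and the fingertips still hold it with about 18 N into the fence and 15 N down.

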